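# Reset the tripped breaker behind the splash shield

### The arm

A 7-joint arm with a two-finger parallel gripper is mounted at the origin on the work surface. World frame = base frame: x ahead of the robot, y to its left, z up, the work surface at z = 0. Lengths are in m, angles in rad, forces in N, time in s.
With the tool pointing down it reaches from about 0.4 to 0.85 m from the base axis. Payload 10.4 kg.
Tool frame: the origin (TCP) lies on the centre line of the jaws, within the pads' length; the fingertips stand r.finger_overhang ahead of it and the grasp point (between the pads) lies 5 mm behind it (r.finger_overhang is the distance from the TCP to the fingertips, in m); z points along the fingers, y is the line along which they close (so a half turn about z gives the same grasp; the last joint's range is limited). The gripper opens to 87 mm and grips with 3 to 60 N. Pads are 19 mm wide; open, the fingers measure 117 mm over their backs; the gripper's body (75 mm by 190 mm) begins 51 mm behind the grasp point.
Start: joints at [1.106, 0.332, -0.065, 1.46, 0.022, 1.35, -0.088], TCP at [0.267, -0.565, 0.202] pointing down, gripper open.
Joint ranges: [-2.6, 2.6], [-0.5, 2.12], [-1.47, 1.34], [0.16, 2.42], [-1.27, 4.41], [0.06, 2.06], [-2.6, 2.6]. Speed limits (rad/s): [2.22, 2.22, 2.79, 2.79, 3.14, 3.14, 3.14].

### API

Orientations are given as a unit quaternion [x, y, z, w].
In Python, from bench import read_state, viewer, r gives the robot as it stands.
- The arm moves only by the tool carry_out, never from a script. Its argument "moves" is a list of rows, each a list of 6 numbers: the shift along the tool's x, y, z in units of 40 mm (1.0 is 40 mm), then the turn, a rotation vector about the tool's x, y, z in units of 8 degrees (1.0 is 8 degrees). A call has 1 to 20 rows; each row shifts and turns the commanded pose from where the row before left it, along the tool's axes as they then stand; what a row does not reach is not made up. A row lasts 1/8 s, in which the tool goes at most 62.5 mm and 10.7 degrees, less where a joint would pass 70% of its speed; a pose out of reach is approached as far as the arm can. A call is refused whole if a number of a shift passes 1 or a number of a turn 1, either way. A call with a gripper value outside its range is refused whole. "fingers" is the finger opening in mm, from 0 to 87, set as the call begins (left out, the last holds). The fingers move at their own pace and stop on an object; "force" is the grip in N (left out, the last holds). Time passes only in rows, so rows that do not move let the fingers close. It gives the time, the measured TCP pose, the force, the opening and the grip force at its end, in the units of the state.
- read_state(): the state, without advancing time (a new reading comes with each control period).
- viewer.camera(name): name is "side" or "top" or "wrist"; returns a dict with "pixels" (420x560x3 uint8, red, green, blue), "range_z" (420x560 float32, m along the optical axis (not along the pixel's ray), 0 where there is no reading), "fx", "fy", "cx", "cy" (pixels), "xyz" and "orientation" of the camera in the world. Camera axes: x right, y down, z forward; pixel columns grow to the right and rows downward; lengths in m; the calibration is good to about 2 mm. A picture is of the moment at which its call begins.
- r.close_job(): hands the job in; it is judged then, once.
The state is a dict: "time": time; "joint_positions": joint angles; "joint_vel": joint speeds; "joint_torque": joint torques, N m; "ee_pos": TCP position; "eef_rot": TCP orientation; "ft_force": force on the tool from outside, world axes, zero at the start; "torque": the same for the moment, N m; "width": finger opening in m; "grip_force": force on a finger pad.
Only numpy, scipy, OpenCV 4.12 (cv2) and the standard library are available. Lean on these libraries where they do the work, as an engineer would, in place of code of your own. Each camera call takes 0.05 s, during which the arm holds its last target. There are 200 camera calls.

### The job

The hot plates' breaker behind the splash shield has tripped and its handle stands half-way: take the bent rod from its rest, reach over the shield and with the rod draw the handle towards you to its OFF stop, then push it the other way to its ON stop, at each stop keeping up a firm push of 8 N or more for half a second so that the breaker latches. Feel for the stops and never load the breaker with more than 20 N, keep the hand on the near side of the shield, knock against neither the shield nor the hot plate and leave the glassware alone. When the handle is ON, lay the rod back in both notches of its rest as you found it.

Things in the scene. Friction and masses are not known exactly. Their poses are not given: they have to be found in the camera images.
- rod: Bent rod, about 140 g. Orange flat-sided handle 130 long, 14 wide, 24 high, gripped across its 14 mm width; origin at the centre of the handle, x along the rod towards the bend, z up. A steel shaft 7 mm in diameter, its axis through the origin, runs on from the handle along +x to the bend, from which a leg hangs down.
- rod_elbow (a point): Point on the shaft's axis right above the hanging leg: 200 mm along x from the handle's centre. The leg is 7 mm thick, its last 30 mm a rubber tip 11 mm in diameter ending 95 mm below this point. Bent by hand: the leg is up to 12 degrees off square in the rod's x-z plane, either way, so the tip may be up to 20 mm nearer or farther along x (and 5 mm higher). The bend is stiff.
- rest: Steel rod rest, base plate 210 x 70 x 6; origin on the bench under the centre of the rod's handle, x along the rod towards the bend. Two upright 4 mm plates with flared notches: the rear one (x = -55 mm) carries the handle's rear end (notch 15 wide at its floor, top 131 above the bench), the front one (x = +125 mm) the steel shaft (8 wide, top 140).
- rest_seat (a point): Where the centre of the rod's handle lies when the rod is in its rest: 125 mm above the origin of the rest.
- shield: Fixed splash shield: clear panel 5 mm thick, 440 wide, 165 high, aluminium top trim 8 mm thick; origin at the centre of its foot, x pointing through it away from the robot, y along it. Its foot rail is 22 mm deep and 14 mm high.
- box: Fixed grey bench supply box, 150 (x) x 116 (y) x 88 mm high, with a black breaker 132 x 78 on top, its flat face 100 mm above the bench. Origin at the centre of the underside, x pointing away from the robot and shield. Stands about 125 mm beyond the shield, left or right of the hot plate. The white handle rises from the middle of the face.
- toggle_tip (a point): Top end of the breaker's white handle (24 mm wide along y, 9 mm thick, standing 28 mm proud of the face), 48 mm from its turning axis.
- toggle (a joint): Angle of the handle, rad: 0 upright (about where it tripped), -0.40 at the OFF stop (leaning to the robot and shield, green mark), +0.40 at the ON stop (leaning away, red mark). The axis lies along the box's y, 80 mm above the box's origin, 20 mm below the face. It takes about 4 N to move, stays where it is left, and the stops are hard.
- hotplate: Fixed hot plate stirrer, white with blue front, 200 (x) x 150 (y) x 100 mm high, behind the shield beside the box; origin at the centre of its underside.
- vial: Amber capped vial, 28 mm diameter, 75 high, standing on the hot plate; origin at its underside.
- sample: Clear capped sample jar, 40 mm diameter, 90 high, on the near side of the shield; origin at its underside.
- beaker: Glass beaker, 64 mm diameter, 85 high, on the near side; origin at its underside.
Not all that is in view belongs to the job. Leave any purple or turquoise look-alike of the rest alone.

How it is judged:
On the way, in this order (a step that is already met when the one before it is completed fails the run):
1. the handle is held against its OFF stop with the rod pressing 8 N or more (value of joint toggle below -0.37 rad and contact force between rod and box above 8 N), for 0.4 s.
2. the handle is held against its ON stop with the rod pressing 8 N or more (value of joint toggle above 0.37 rad and contact force between rod and box above 8 N), for 0.4 s.
At the end, for the whole second after the job is handed in: the handle rests at its ON stop (within 0.04 rad); the rod lies released and still in both notches of its rest (handle centre within 15 mm of its seat, in line within 0.1 rad, upright within 0.15 rad) (value of joint toggle above 0.36 rad and distance between rod and rest_seat below 0.015 m and angle between the x axis of rod and the x axis of rest, either way round below 0.1 rad and angle between rod's own z axis and vertical below 0.15 rad and linear speed of rod below 0.02 m/s); the robot touches nothing.
It fails at once if the rod loads the breaker or its box with more than 20 N (contact force between rod and box above 20 N).
It fails at once if the hand (grasp point) reaches down behind the shield (more than 30 mm beyond it and lower than 220 mm) (x of the grasp point in the frame of shield above 0.03 m and height (world z) of the grasp point below 0.22 m).
It fails at once if the robot touches the breaker or its box (contact force between any of the arm, the fingers and box above 1 N).
It fails at once if the shield or the hot plate is knocked (more than 5 N) (contact force between any of rod, the arm, the fingers and shield above 5 N or contact force between any of rod, the arm, the fingers and hotplate above 5 N).
It fails at once if a piece of glassware is displaced by more than 15 mm (distance of any of vial, sample, beaker from where it was at the start of the episode above 0.015 m).
It also fails if it takes over 72 s, if anything falls off the work surface, if the arm or the gripper's body presses on something with over 40 N, if the wrist force passes 120 N, or if a joint passes its speed limit or range.

## Working session

There is one attempt and no reset: what is moved stays moved. The work goes in short steps, Python scripts to look and compute and a tool call to move; the robot and the scene stay as the last step left them, time stands still between calls to the robot, and variables do not carry over. Pictures are saved under pics/ and viewed, at most 10 in all, crops included, and the job is handed in when it is done.

Besides the shell and the picture viewer there is one more tool, called after "Request:" by a JSON object that holds its "fn" and its "kwargs". carry_out: Moves the arm, as the interface text tells. Its arguments: {"type":"object","properties":{"moves":{"type":"array","items":{"type":"array","items":{"type":"number"}}},"fingers":{"type":"number"},"force":{"type":"number"}},"required":["moves"]}

```bash
mkdir -p pics; ls
cat > h.py <<'E'
import numpy as np,cv2
from scipy.spatial.transform import Rotation as R
from bench import read_state,viewer,r
def cam(n):
    c=viewer.camera(n);c['R']=R.from_quat(c['orientation']).as_matrix();c['p']=np.array(c['xyz']);return c
def cloud(c):
    v,u=np.mgrid[0:420,0:560];z=c['range_z']
    P=np.stack([(u-c['cx'])/c['fx']*z,(v-c['cy'])/c['fy']*z,z],-1)
    W=P@c['R'].T+c['p'];W[z==0]=np.nan;return W
def ray(c,u,v,h):
    d=c['R']@np.array([(u-c['cx'])/c['fx'],(v-c['cy'])/c['fy'],1]);return c['p']+d*(h-c['p'][2])/d[2]
E
python3 - <<'E'
from h import *
ims=[]
for n in ['top','side']:
    c=cam(n);np.savez(n+'.npz',**{k:c[k] for k in c});cv2.imwrite(f'pics/{n}0.png',c['pixels'][:,:,::-1])
    print(n,c['p'],c['R'].round(3).tolist(),c['fx'])
s=read_state();print(s['ee_pos'],s['eef_rot'],R.from_quat(s['eef_rot']).as_matrix().round(3).tolist(),r.finger_overhang,s['time'])
E
```

```text
pics
top [ 0.39170132 -0.08745047  1.31882076] [[-0.019, -0.999, 0.038], [-1.0, 0.02, 0.008], [-0.009, -0.037, -0.999]] 454.2618884421804
side [0.17055952 0.68110211 0.82111755] [[-0.943, -0.216, 0.251], [-0.331, 0.6, -0.728], [0.006, -0.77, -0.638]] 471.7736794766231
[ 0.26706642 -0.56464386  0.2011232 ] [ 9.75699572e-01  2.19111640e-01 -1.62369762e-04 -6.39022186e-04] [[0.904, 0.428, -0.001], [0.428, -0.904, 0.001], [-0.0, -0.001, -1.0]] 0.014 0.1
```

View pics/top0.png

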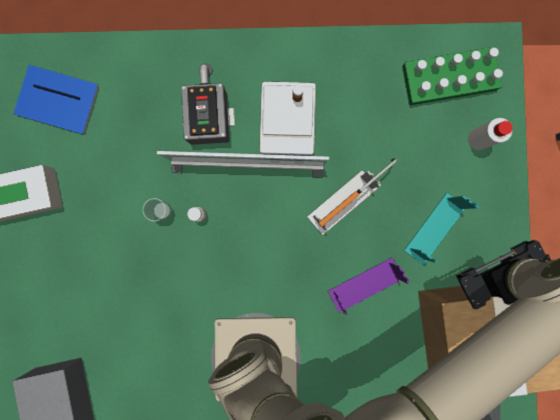

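View pics/side0.png

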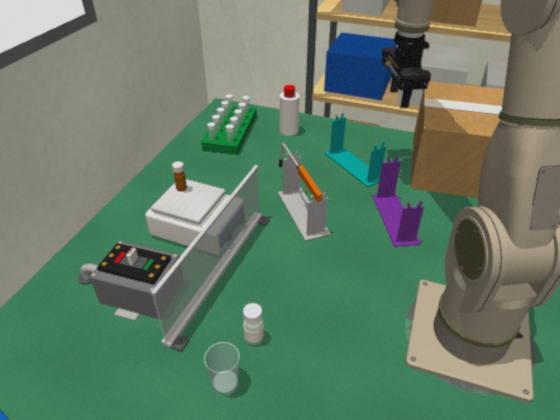

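The top view shows the rod in the grey rest with its orange handle near (338,208) and the elbow at (393,161). It also shows the shield from (160,154) to (327,158), the breaker at (203,110), the hot plate at (288,117), the beaker at (156,210) and the sample jar at (196,214). In the side view the black tip is at about (281,162) and the white toggle at (133,256).

Run:
```python
from h import *
T=dict(np.load('top.npz'));S=dict(np.load('side.npz'))
for c,n in((T,'top'),(S,'side')):
    W=cloud(c);hsv=cv2.cvtColor(c['pixels'],cv2.COLOR_RGB2HSV)
    m=(hsv[...,0]>4)&(hsv[...,0]<18)&(hsv[...,1]>170)&(hsv[...,2]>120)&(W[...,2]>.10)&(W[...,2]<.16)&(W[...,0]>.3)&(W[...,0]<.6)
    P=W[m];k=P.mean(0);d=np.linalg.svd((P-k)[:,:2])[2][0] if len(P)<9999 else 0
    t=(P-k)[:,:2]@d
    print(n,'handle',len(P),k.round(4),'dir',d.round(4),'ext',t.min(),t.max(),'z',np.percentile(P[:,2],[5,50,95]).round(4))
    # contour centre ray-cast
    u=np.nonzero(m);r_=cv2.minAreaRect(np.c_[u[1],u[0]].astype(np.float32));print(' rect',r_, ray(c,*r_[0],.137).round(4))
    # shaft
    d=d*np.sign(d[0]);Q=W-k;a=Q[...,:2]@d;b=Q[...,:2]@np.array([-d[1],d[0]])
    s=(a>.075)&(a<.24)&(abs(b)<.02)&(W[...,2]>.02)
    for lo in np.arange(.08,.24,.02):
        q=s&(a>=lo)&(a<lo+.02)
        if q.sum():print('  a',round(lo,2),q.sum(),'b',np.median(b[q]).round(4),'z',np.percentile(W[q][:,2],[0,50,100]).round(3))
    # shield trim, breaker
    q=(abs(W[...,2]-.165)<.012)&(W[...,0]>.5)&(W[...,0]<.72)&(W[...,1]>-.35)&(W[...,1]<.4)
    P=W[q];
    if len(P)>20:
        f=np.polyfit(P[:,1],P[:,0],1);print(' shield n',len(P),'x=',f.round(4),'y',P[:,1].min(),P[:,1].max(),'z',np.median(P[:,2]), 'res',np.std(P[:,0]-np.polyval(f,P[:,1])))
    q=(abs(W[...,2]-.10)<.006)&(W[...,0]>.6)&(W[...,0]<.95)&(W[...,1]>0)&(W[...,1]<.3)&(hsv[...,2]<70)
    u=np.nonzero(q);q_=cv2.minAreaRect(W[q][:,:2].astype(np.float32));print(' face',q.sum(),q_)
    q=(W[...,2]>.108)&(W[...,2]<.145)&(W[...,0]>.7)&(W[...,0]<.95)&(W[...,1]>0.04)&(W[...,1]<.25)
    P=W[q];print(' toggle',q.sum(),P.mean(0).round(4),P.min(0).round(4),P.max(0).round(4), W[q&(W[...,2]>.12)].mean(0).round(4))
    q=(W[...,2]>.09)&(W[...,0]>.6)&(W[...,0]<.95)&(W[...,1]>-.25)&(W[...,1]<-.0)&(W[...,2]<.12);P=W[q];print(' hot',cv2.minAreaRect(P[:,:2].astype(np.float32)))
    cv2.imwrite(f'pics/{n}_rod.png',cv2.resize(c['pixels'][130:250,290:420] if n=='top' else c['pixels'][130:250,250:350],None,fx=5,fy=5,interpolation=cv2.INTER_CUBIC)[:,:,::-1])
```

```text
top handle 181 [ 0.4199 -0.2319  0.1364] dir [-0.6302  0.7764] ext -0.06677345836358044 0.06186216883759579 z [0.1327 0.1364 0.1398]
 rect ((338.8319396972656, 208.40309143066406), (4.222911834716797, 49.17649841308594), 50.52754211425781) [ 0.421  -0.2335  0.137 ]
  a 0.08 21 b 0.001 z [0.12  0.127 0.132]
  a 0.1 19 b 0.0013 z [0.12  0.127 0.131]
  a 0.12 135 b 0.0015 z [0.022 0.1   0.141]
  a 0.14 20 b 0.0011 z [0.123 0.128 0.131]
  a 0.16 21 b 0.001 z [0.124 0.128 0.135]
  a 0.18 19 b 0.0007 z [0.121 0.126 0.131]
  a 0.2 13 b 0.004 z [0.045 0.066 0.119]
 shield n 623 x= [-0.0096  0.5691] y -0.2055938765125193 0.23156387628978828 z 0.16431572955063478 res 0.03373330819857379
 face 878 ((0.6962677240371704, 0.12498952448368073), (0.13025397062301636, 0.07597537338733673), 2.4779257774353027)
 toggle 10 [0.7022 0.1237 0.1249] [0.7    0.116  0.1087] [0.7098 0.1368 0.1309] [0.7014 0.1245 0.1267]
 hot ((0.6914916634559631, -0.10497317463159561), (0.13536763191223145, 0.13621197640895844), 86.88958740234375)
side handle 231 [ 0.413  -0.2222  0.1345] dir [-0.629   0.7774] ext -0.081416910
[... 291 characters left out ...]
0006 z [0.02  0.076 0.139]
  a 0.14 13 b -0.0009 z [0.123 0.128 0.129]
  a 0.16 10 b -0.0011 z [0.123 0.128 0.129]
  a 0.18 11 b -0.0012 z [0.125 0.127 0.131]
  a 0.2 42 b -0.0005 z [0.048 0.092 0.127]
  a 0.22 27 b -0.0005 z [0.034 0.048 0.071]
 shield n 1027 x= [-0.0543  0.5721] y -0.20708871737394352 0.2343611820155332 z 0.16406730668783487 res 0.03890422461484477
 face 1205 ((0.6934343576431274, 0.12747183442115784), (0.13435311615467072, 0.08041016757488251), 2.580782413482666)
 toggle 1 [0.7001 0.1191 0.1267] [0.7001 0.1191 0.1267] [0.7001 0.1191 0.1267] [0.7001 0.1191 0.1267]
 hot ((0.6875753998756409, -0.10322706401348114), (0.140530526638031, 0.13608099520206451), 86.46586608886719)
```

View pics/side_rod.png

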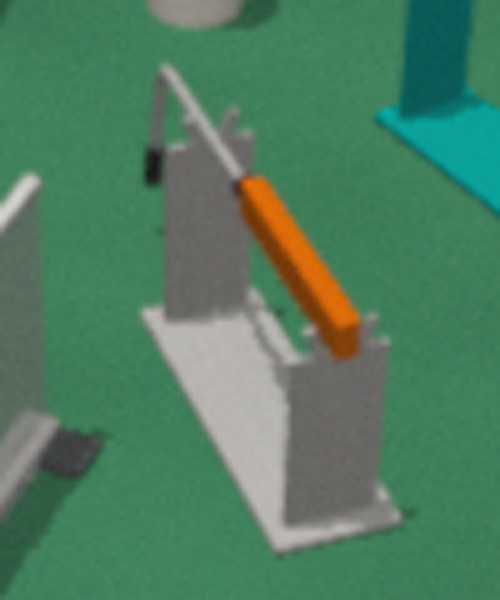

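The enlarged side crop shows the rod seated in both notches, with its elbow near (165,68) and the black tip ending near (153,183). Next come the leg's lean and the shield line. At the same time I start raising the hand and turning it.

Run:
```python
from h import *
T=dict(np.load('top.npz'));S=dict(np.load('side.npz'))
k=np.array([.4215,-.2338]);d=np.array([.6296,-.777])
for c in(T,S):
    W=cloud(c);a=(W[...,:2]-k)@d;b=(W[...,:2]-k)@np.array([-d[1],d[0]])
    s=(a>.17)&(a<.24)&(abs(b)<.015)&(W[...,2]>.02)
    P=np.c_[a[s],b[s],W[s][:,2]];P=P[np.argsort(-P[:,2])];print(P[::4].round(3).tolist())
    q=(abs(W[...,2]-.165)<.005)&(W[...,0]>.53)&(W[...,0]<.61)&(W[...,1]>-.25)&(W[...,1]<.25);P=W[q]
    f=np.polyfit(P[:,1],P[:,0],1);print('shield',len(P),f,P.mean(0),np.std(P[:,0]-np.polyval(f,P[:,1])))
# side tip by rays onto rod vertical plane: elbow px (250+165/5,130+68/5), tip (250+153/5,130+183/5)
n=np.array([-d[1],d[0],0]);
for u,v in((283,143.6),(280.6,166.6)):
    e=S['R']@np.array([(u-S['cx'])/S['fx'],(v-S['cy'])/S['fy'],1]);p0=np.r_[k,0]-S['p'];X=S['p']+e*(p0@n)/(e@n);print((X[:2]-k)@d,X)
```

```text
[[0.18, 0.0, 0.131], [0.171, 0.001, 0.129], [0.177, 0.003, 0.128], [0.183, -0.002, 0.126], [0.181, 0.003, 0.125], [0.193, 0.001, 0.124], [0.191, -0.002, 0.123], [0.2, -0.001, 0.118], [0.214, 0.004, 0.066], [0.209, 0.006, 0.056]]
shield 562 [0.05404404 0.56118513] [0.56171372 0.00978069 0.16452824] 0.0024985860654594245
[[0.173, -0.001, 0.131], [0.175, 0.001, 0.127], [0.175, -0.005, 0.126], [0.193, 0.0, 0.116], [0.195, -0.001, 0.111], [0.194, -0.003, 0.105], [0.199, 0.001, 0.1], [0.197, -0.001, 0.094], [0.2, 0.001, 0.086], [0.201, -0.003, 0.078], [0.203, -0.001, 0.073], [0.207, 0.001, 0.068], [0.202, -0.003, 0.063], [0.207, -0.002, 0.061], [0.205, 0.002, 0.056], [0.206, -0.001, 0.051], [0.21, 0.0, 0.048], [0.209, 0.004, 0.043], [0.208, -0.002, 0.039], [0.21, 0.0, 0.035]]
shield 739 [0.05537967 0.55711453] [0.55985022 0.04939878 0.16442504] 0.0027940491076070247
0.18582016414204855 [ 0.53847773 -0.3781642   0.12824952]
0.2050093834667301 [ 0.55055775 -0.39307236  0.03891178]
```

Request:
{"fn": "carry_out", "kwargs": {"moves": [[0,0,-1,0,0,-1],[0,0,-0.5,0,0,-1],[0,0,0,0,0,-1],[0,0,0,0,0,-1],[0,0,0,0,0,-1],[0,0,0,0,0,-1],[0,0,0,0,0,-1],[0,0,0,0,0,-1],[0,0,0,0,0,-1],[0,0,0,0,0,-1],[0,0,0,0,0,-1],[0,0,0,0,0,-1],[0,0,0,0,0,-1],[0,0,0,0,0,0]], "fingers": 50, "force": 60}}

```text
time: 1.85
ee_pos: [0.2671, -0.5649, 0.2614]
eef_rot: [0.428, 0.904, 0.0, -0.0]
ft_force: [-0.3, 0.3, 0.5]
width: 0.0499
grip_force: 0.0
```

The leg leans about 12° outward, so the tip is at a ≈ 0.215–0.22, and the shield is x = 0.559 + 0.055y. I'll move above the handle next.

Request:
{"fn": "carry_out", "kwargs": {"moves": [[0.4,0.82,0,0,0,0],[0.4,0.82,0,0,0,0],[0.4,0.82,0,0,0,0],[0.4,0.82,0,0,0,0],[0.4,0.82,0,0,0,0],[0.4,0.82,0,0,0,0],[0.4,0.82,0,0,0,0],[0.4,0.82,0,0,0,0],[0.4,0.82,0,0,0,0],[0.4,0.82,0,0,0,0],[0,0,0.5,0,0,0],[0,0,0.5,0,0,0],[0,0,0,0,0,0]]}}

```text
time: 3.48
ee_pos: [0.4188, -0.233, 0.2207]
eef_rot: [0.429, 0.903, 0.0, -0.001]
ft_force: [0.1, -0.5, 0.5]
width: 0.0498
grip_force: 0.0
```

Run:
```python
from h import *
c=cam('wrist');cv2.imwrite('pics/w1.png',c['pixels'][:,:,::-1]);W=cloud(c);hsv=cv2.cvtColor(c['pixels'],cv2.COLOR_RGB2HSV)
m=(hsv[...,0]>4)&(hsv[...,0]<18)&(hsv[...,1]>170)&(hsv[...,2]>100)
n,l,st,_=cv2.connectedComponentsWithStats(m.astype(np.uint8));i=1+st[1:,4].argmax();u=np.nonzero(l==i)
q=cv2.minAreaRect(np.c_[u[1],u[0]].astype(np.float32));print(q)
b=cv2.boxPoints(q);X=np.array([ray(c,*p,.137)[:2] for p in b]);print(X.round(4).tolist(),X.mean(0));Q=W[l==i];print(np.nanpercentile(Q,[2,50,98],axis=0).round(4).tolist())
e=[np.linalg.norm(X[1]-X[0]),np.linalg.norm(X[2]-X[1])];v=X[1]-X[0] if e[0]>e[1] else X[2]-X[1];print(e,np.degrees(np.arctan2(v[1],v[0])))
s=read_state();print(s['ee_pos'],s['eef_rot'])
```

```text
((283.5, 191.5), (93.0, 15.0), 90.0)
[[0.3842, -0.1947], [0.3932, -0.1874], [0.4424, -0.2468], [0.4326, -0.2547]] [ 0.41310944 -0.2209189 ]
[[0.389, -0.2495, 0.1348], [0.4108, -0.2186, 0.1363], [0.4362, -0.1921, 0.1377]]
[np.float64(0.01163993882969878), np.float64(0.07708346700876804)] -50.40592740801095
[ 0.41937616 -0.23330372  0.22182669] [ 4.29071624e-01  9.03270373e-01  9.60609157e-05 -4.05445788e-04]
```

View pics/w1.png

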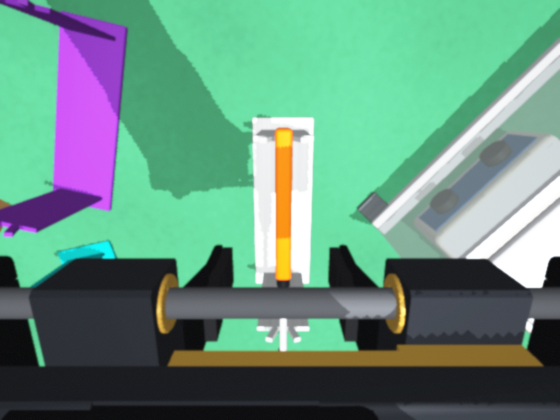

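The wrist view shows the handle as a vertical bar at column 284, rows 128–280, parallel to the finger axis, with the rest around it. Its centre works out at (0.420, −0.231), within 3 mm of the TCP. I'll go down and grip.

Request:
{"fn": "carry_out", "kwargs": {"moves": [[0,0.07,0.6,0,0,0],[0,0,0.6,0,0,0],[0,0,0.6,0,0,0],[0,0,0.5,0,0,0],[0,0,0.22,0,0,0],[0,0,0,0,0,0],[0,0,0,0,0,0]]}}

```text
time: 4.4
ee_pos: [0.4224, -0.2319, 0.1221]
eef_rot: [0.428, 0.904, -0.0, 0.001]
ft_force: [-0.4, -0.4, 0.3]
width: 0.05
grip_force: 0.0
```

Request:
{"fn": "carry_out", "kwargs": {"moves": [[0,0,0,0,0,0],[0,0,0,0,0,0],[0,0,0,0,0,0],[0,0,0,0,0,0],[0,0,0,0,0,0],[0,0,0,0,0,0]], "fingers": 5, "force": 60}}

```text
time: 5.15
ee_pos: [0.4218, -0.2316, 0.1211]
eef_rot: [0.428, 0.904, -0.0, 0.0]
ft_force: [-0.5, 1.0, -0.3]
width: 0.0062
grip_force: 0.0
```

The fingers closed to 6 mm with no grip force, so the rod isn't between the pads. I'll look before doing anything else.

Run:
```python
from h import *
a=cam('side')['pixels'][90:270,240:400];c=cam('wrist')['pixels']
im=np.hstack([cv2.resize(a,(374,420)),cv2.resize(c,(420,420))])
cv2.imwrite('pics/g1.png',im[:,:,::-1]);s=read_state();print(s['width'],s['grip_force'])
```

```text
0.005651234157092176 0.0
```

View pics/g1.png

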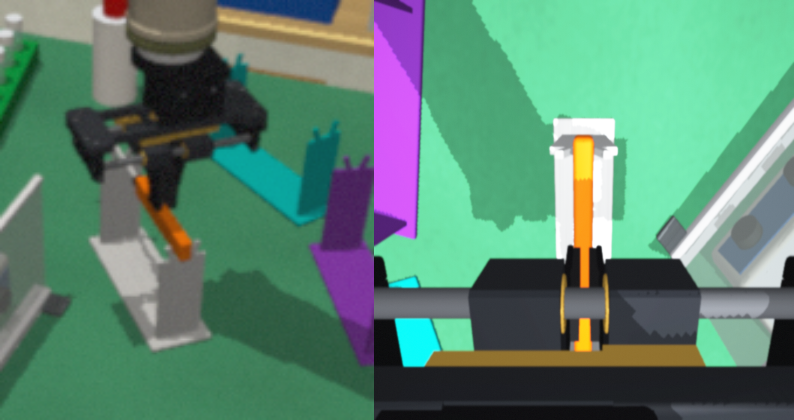

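The picture is ambiguous: the fingers do straddle the orange handle. I'll close fully, lift 20 mm, and see whether the rod follows.

Request:
{"fn": "carry_out", "kwargs": {"moves": [[0,0,0,0,0,0],[0,0,0,0,0,0],[0,0,0,0,0,0],[0,0,0,0,0,0]], "fingers": 0, "force": 60}}

```text
time: 5.75
ee_pos: [0.4218, -0.2316, 0.1211]
eef_rot: [0.428, 0.904, -0.0, 0.0]
ft_force: [0.2, 0.0, 0.3]
width: 0.0005
grip_force: 0.0
```

Request:
{"fn": "carry_out", "kwargs": {"moves": [[0,0,-0.25,0,0,0],[0,0,-0.25,0,0,0],[0,0,0,0,0,0]]}}

```text
time: 6.12
ee_pos: [0.4225, -0.232, 0.1423]
eef_rot: [0.428, 0.904, -0.0, 0.001]
ft_force: [-0.1, -0.0, 0.2]
width: 0.0003
grip_force: 0.0
```

Run:
```python
from h import *
for n in('side','top','wrist'):
    c=cam(n);W=cloud(c);hsv=cv2.cvtColor(c['pixels'],cv2.COLOR_RGB2HSV)
    m=(hsv[...,0]>4)&(hsv[...,0]<22)&(hsv[...,1]>170)&(hsv[...,2]>100)&(W[...,2]>.09)&(W[...,2]<.2)&(W[...,0]>.3)&(W[...,0]<.52)&(W[...,1]>-.35)&(W[...,1]<-.1)
    print(n,m.sum(),np.percentile(W[m],[3,50,97],axis=0).round(4).tolist())
```

```text
side 290 [[0.378, -0.2757, 0.1199], [0.4146, -0.2227, 0.1348], [0.4577, -0.1795, 0.1387]]
top 45 [[0.3795, -0.205, 0.1326], [0.389, -0.1941, 0.1366], [0.401, -0.1835, 0.139]]
wrist 1964 [[0.3802, -0.2328, 0.1343], [0.4059, -0.2125, 0.1362], [0.4234, -0.182, 0.1734]]
```

Run:
```python
from h import *
s=read_state();t=np.array(s['ee_pos']);M=R.from_quat(s['eef_rot']).as_matrix()
im=[]
for n in('side','wrist'):
    c=cam(n);W=cloud(c);hsv=cv2.cvtColor(c['pixels'],cv2.COLOR_RGB2HSV)
    L=(W-t)@M
    m=(abs(L[...,0])<.03)&(abs(L[...,1])<.08)&(abs(L[...,2])<.08)&(hsv[...,2]<75)
    Q=L[m];print(n,len(Q))
    for lo in np.arange(-.08,.05,.01):
        q=Q[(Q[:,2]>=lo)&(Q[:,2]<lo+.01)]
        if len(q):print(' z',lo.round(2),len(q),np.percentile(q[:,:2],[5,50,95],axis=0).round(3).tolist())
    im.append(cv2.resize(c['pixels'][120:240,270:370] if n=='side' else c['pixels'][200:400,180:380],(400,480)))
cv2.imwrite('pics/g2.png',np.hstack(im)[:,:,::-1])
```

```text
side 198
 z -0.08 26 [[0.009, -0.015], [0.013, -0.006], [0.016, 0.012]]
 z -0.07 44 [[0.005, -0.013], [0.012, -0.0], [0.016, 0.012]]
 z -0.06 40 [[-0.001, -0.01], [0.012, 0.002], [0.015, 0.011]]
 z -0.05 35 [[-0.001, -0.009], [0.012, 0.003], [0.016, 0.008]]
 z -0.04 31 [[-0.007, -0.009], [0.011, 0.005], [0.014, 0.007]]
 z -0.03 21 [[-0.001, -0.008], [0.012, 0.0], [0.014, 0.007]]
 z -0.02 1 [[0.009, 0.002], [0.009, 0.002], [0.009, 0.002]]
wrist 1689
 z -0.08 85 [[-0.006, -0.004], [-0.002, -0.002], [0.003, 0.006]]
 z -0.07 507 [[-0.009, -0.004], [-0.004, 0.0], [0.01, 0.006]]
 z -0.06 298 [[0.009, -0.005], [0.01, -0.0], [0.011, 0.007]]
 z -0.05 314 [[0.009, -0.006], [0.01, 0.002], [0.011, 0.008]]
 z -0.04 286 [[0.009, -0.007], [0.01, -0.0], [0.011, 0.008]]
 z -0.03 199 [[0.009, -0.007], [0.01, -0.001], [0.011, 0.008]]
```

View pics/g2.png

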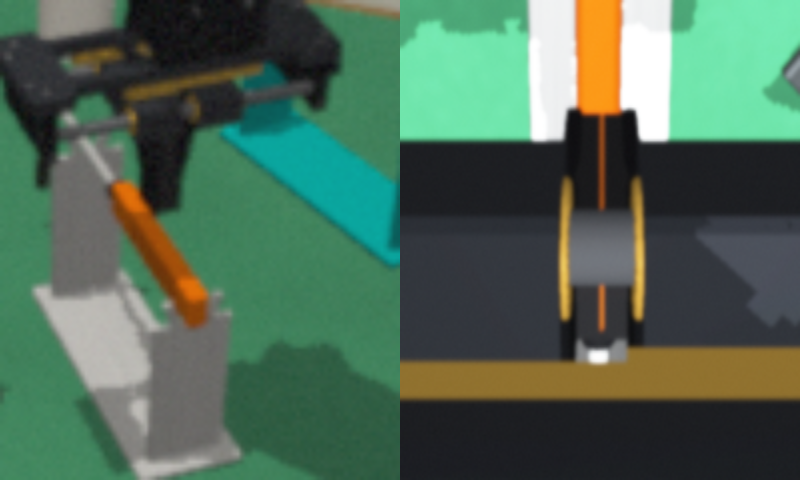

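This crop shows the closed fingertips about 15 mm above the orange handle. The cameras put the fingertips at tool z ≈ −0.021, where the state implies +0.014, so the real TCP is about 35 mm higher than reported. Position in x and y agrees. I'll use the cameras' figure: open, and go about 35 mm deeper.

Request:
{"fn": "carry_out", "kwargs": {"moves": [[0,0,0,0,0,0],[0,0,0,0,0,0],[0,0,0,0,0,0],[0,0,0,0,0,0],[0,0,0.4,0,0,0],[0,0,0.4,0,0,0],[0,0,0.4,0,0,0],[0,0,0.2,0,0,0],[0,0,0,0,0,0]], "fingers": 50}}

```text
time: 7.5
ee_pos: [0.4215, -0.2314, 0.0844]
eef_rot: [0.428, 0.904, 0.0, -0.001]
ft_force: [-0.0, 0.4, 0.9]
width: 0.0503
grip_force: 0.0
```

Request:
{"fn": "carry_out", "kwargs": {"moves": [[0,0,0,0,0,0],[0,0,0,0,0,0],[0,0,0,0,0,0],[0,0,0,0,0,0],[0,0,0,0,0,0],[0,0,0,0,0,0]], "fingers": 0, "force": 60}}

```text
time: 8.25
ee_pos: [0.4218, -0.2317, 0.0852]
eef_rot: [0.428, 0.904, -0.0, 0.0]
ft_force: [-1.0, -0.8, 2.0]
width: 0.0137
grip_force: 60.0
```

The rod is gripped: 13.7 mm opening, 60 N. The return pose is reported TCP (0.4218, −0.2317, 0.085). Now lift, turn, and carry the rod over.

Request:
{"fn": "carry_out", "kwargs": {"moves": [[0,0,-0.3,0,0,0],[0,0,-0.6,0,0,0],[0,0,-0.8,0,0,0],[0,0,-0.8,0,0,0],[0,0,-0.8,0,0,0],[0,0,-0.8,0,0,0],[0,0,-0.65,0,0,0],[0,0,0,0,0,0],[0,0,0,0,0,-0.65],[0,0,0,0,0,-1],[0,0,0,0,0,-1],[0,0,0,0,0,-1],[0,0,0,0,0,-1],[0,0,0,0,0,-1],[0,0,0,0,0,-1],[0,0,0,0,0,0]]}}

```text
time: 10.25
ee_pos: [0.4214, -0.2313, 0.2742]
eef_rot: [-0.022, 1.0, 0.0, -0.001]
ft_force: [-0.8, -0.6, -1.0]
width: 0.0133
grip_force: 60.0
```

Request:
{"fn": "carry_out", "kwargs": {"moves": [[0,0.5,0,0,0,0],[-0.26,0.86,0,0,0,0],[-0.26,0.86,0,0,0,0],[-0.26,0.86,0,0,0,0],[-0.26,0.86,0,0,0,0],[-0.26,0.86,0,0,0,0],[-0.26,0.86,0,0,0,0],[-0.26,0.86,0,0,0,0],[-0.26,0.86,0,0,0,0],[-0.26,0.86,0,0,0,0],[-0.26,0.6,0,0,0,0],[0,0,0,0,0,0],[0,0,0,0,0,0]]}}

```text
time: 11.88
ee_pos: [0.5096, 0.126, 0.2748]
eef_rot: [-0.021, 1.0, -0.0, -0.0]
ft_force: [-0.2, 0.0, -1.4]
width: 0.0132
grip_force: 60.0
```

```bash
cat > look.py <<'E'
from h import *
import sys
tag=sys.argv[1];s=read_state();t=np.array(s['ee_pos']);M=R.from_quat(s['eef_rot']).as_matrix();print('tcp',t,s['ft_force'],s['grip_force'])
for n in('side','top'):
    c=cam(n);W=cloud(c);V=c['pixels'].max(2);L=(W-t)@M;a=-L[...,0];b=L[...,1];z=W[...,2]
    m=(a>.08)&(a<.25)&(abs(b)<.02)&(z>.118+(t[2]-.165))   # rod
    for lo in np.arange(.08,.24,.03):
        q=m&(a>=lo)&(a<lo+.03)
        if q.sum():print(n,'a',lo.round(2),q.sum(),'b',np.median(b[q]).round(4),'z',np.percentile(z[q],[0,50,100]).round(3))
    q=m&(V<60)&(z<t[2]+.01)
    if q.sum():
        P=W[q];i=P[:,2].argsort()[:max(3,len(P)//5)];print(n,'tip black',q.sum(),'low mean',P[i].mean(0).round(4),'a',a[q][i].mean().round(4),'b',b[q][i].mean().round(4),'all',P.mean(0).round(4),'zmin',P[:,2].min().round(4))
    q=(V>140)&(z>.106)&(z<.14)&(W[...,0]>.66)&(W[...,0]<.75)&(W[...,1]>.09)&(W[...,1]<.17)
    if q.sum():print(n,'toggle',q.sum(),np.percentile(W[q],[5,50,95],axis=0).round(4).tolist())
    cv2.imwrite(f'pics/{n}_{tag}.png',(cv2.resize(c['pixels'][190:330,60:260],None,fx=4,fy=4,interpolation=2) if n=='side' else c['pixels'])[:,:,::-1])
E
python3 look.py a
```

```text
tcp [0.5096414  0.12603801 0.27483808] [-0.1964749   0.03238719 -1.43375172] 59.98583631590009
side a 0.08 17 b 0.002 z [0.312 0.316 0.318]
side a 0.11 60 b 0.002 z [0.312 0.316 0.319]
side a 0.14 57 b 0.0019 z [0.31  0.316 0.319]
side a 0.17 78 b 0.002 z [0.28  0.312 0.319]
side a 0.2 123 b 0.002 z [0.228 0.252 0.299]
side tip black 46 low mean [0.7188 0.1378 0.2303] a 0.2095 b 0.0028 all [0.7177 0.1381 0.2402] zmin 0.2285
side toggle 58 [[0.6905, 0.1166, 0.1082], [0.6948, 0.1346, 0.1265], [0.6986, 0.1391, 0.1293]]
top a 0.08 39 b -0.0015 z [0.312 0.316 0.32 ]
top a 0.11 44 b -0.0015 z [0.312 0.316 0.322]
top a 0.14 44 b -0.0024 z [0.312 0.316 0.32 ]
top a 0.17 38 b -0.0017 z [0.307 0.315 0.319]
top a 0.2 38 b -0.0042 z [0.228 0.254 0.308]
top tip black 17 low mean [0.7212 0.1331 0.2299] a 0.2117 b -0.002 all [0.72   0.1308 0.2453] zmin 0.2279
top toggle 31 [[0.6942, 0.1154, 0.1206], [0.6976, 0.126, 0.127], [0.7027, 0.1369, 0.1304]]
```

View pics/side_a.png

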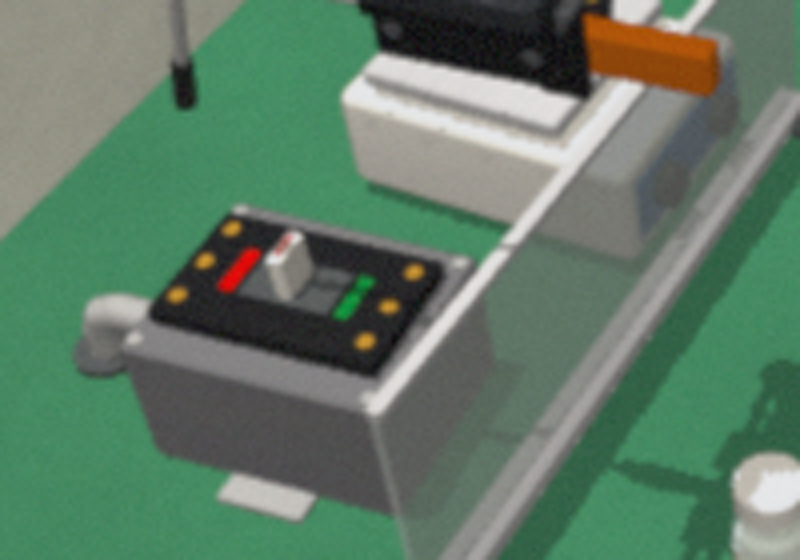

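The side view shows the tip at (180,90) hanging beyond the white handle at (288,265), with clear space between them. The tip is at x ≈ 0.722, y ≈ 0.1345 and the handle centre at x ≈ 0.698, y ≈ 0.1265, so I'll shift 8 mm in −y and descend behind the handle.

Request:
{"fn": "carry_out", "kwargs": {"moves": [[0,-0.1,0.3,0,0,0],[0,-0.1,0.5,0,0,0],[0,0,0.5,0,0,0],[0,0,0.5,0,0,0],[0,0,0.5,0,0,0],[0,0,0.3,0,0,0],[0,0,0.1,0,0,0],[0,0,0,0,0,0],[0,0,0,0,0,0]]}}

```text
time: 13.1
ee_pos: [0.5109, 0.1183, 0.1677]
eef_rot: [-0.022, 1.0, 0.0, 0.001]
ft_force: [0.8, -0.6, -1.1]
width: 0.0133
grip_force: 60.0
```

```bash
python3 look.py b
```

```text
tcp [0.51094339 0.11829177 0.16766719] [ 0.75575084 -0.56135817 -1.07423238] 59.986070450395346
side a 0.08 26 b 0.0018 z [0.204 0.209 0.212]
side a 0.11 50 b 0.0015 z [0.206 0.209 0.211]
side a 0.14 49 b 0.0011 z [0.203 0.209 0.211]
side a 0.17 121 b 0.0018 z [0.121 0.177 0.212]
side a 0.2 101 b 0.0018 z [0.121 0.145 0.198]
side tip black 46 low mean [0.7207 0.13   0.1239] a 0.21 b 0.0026 all [0.7192 0.1297 0.1333] zmin 0.1207
side toggle 61 [[0.6907, 0.1182, 0.1078], [0.6941, 0.1335, 0.1268], [0.6994, 0.1388, 0.1299]]
top a 0.08 34 b -0.0003 z [0.206 0.209 0.213]
top a 0.11 32 b -0.0011 z [0.202 0.209 0.213]
top a 0.14 36 b -0.0012 z [0.204 0.208 0.213]
top a 0.17 61 b -0.0008 z [0.121 0.202 0.213]
top a 0.2 29 b -0.0037 z [0.122 0.154 0.203]
top tip black 14 low mean [0.7232 0.1237 0.1296] a 0.2123 b -0.0038 all [0.7218 0.1236 0.1442] zmin 0.1246
top toggle 24 [[0.6943, 0.1157, 0.1224], [0.6975, 0.1248, 0.1267], [0.7006, 0.135, 0.1297]]
```

View pics/side_b.png

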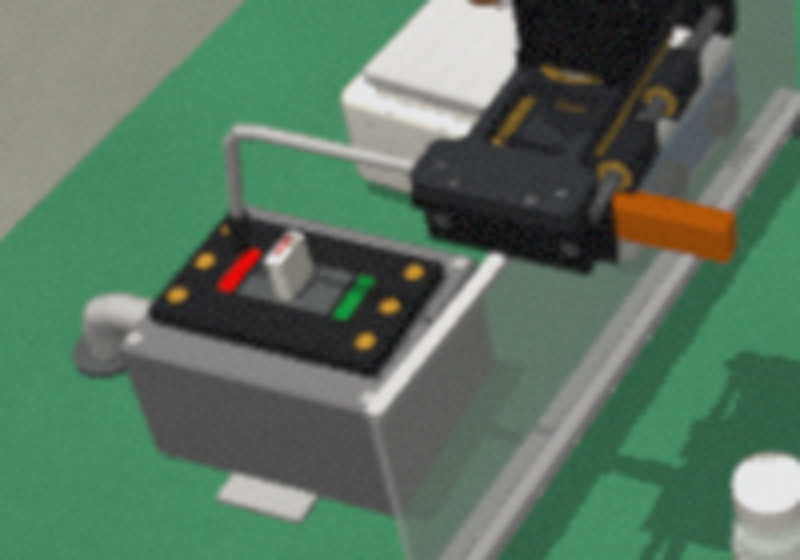

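The black tip now stands behind the handle, hidden against the breaker's far end at about (238,215), with its end near z = 0.113. I'll pull in small steps and watch the force.

Request:
{"fn": "carry_out", "kwargs": {"moves": [[0.1,0,0.07,0,0,0],[0.1,0,0,0,0,0],[0.08,0,0,0,0,0],[0,0,0,0,0,0]]}}

```text
time: 13.7
ee_pos: [0.4992, 0.1177, 0.1644]
eef_rot: [-0.022, 1.0, -0.0, 0.0]
ft_force: [1.0, 0.3, -2.1]
width: 0.0131
grip_force: 60.0
```

Request:
{"fn": "carry_out", "kwargs": {"moves": [[0.06,0,0,0,0,0],[0.06,0,0,0,0,0],[0.0,0,0,0,0,0]]}}

```text
time: 14.08
ee_pos: [0.4946, 0.1175, 0.1643]
eef_rot: [-0.022, 1.0, -0.0, 0.0]
ft_force: [0.1, -0.2, -1.7]
width: 0.0135
grip_force: 60.0
```

Request:
{"fn": "carry_out", "kwargs": {"moves": [[0.06,0,0,0,0,0],[0.06,0,0,0,0,0],[0.0,0,0,0,0,0]]}}

```text
time: 14.45
ee_pos: [0.4898, 0.1172, 0.1643]
eef_rot: [-0.022, 1.0, -0.0, 0.0]
ft_force: [1.1, 0.1, -1.4]
width: 0.0134
grip_force: 60.0
```

Request:
{"fn": "carry_out", "kwargs": {"moves": [[0.06,0,0,0,0,0],[0.06,0,0,0,0,0],[0.0,0,0,0,0,0]]}}

```text
time: 14.82
ee_pos: [0.4847, 0.117, 0.1643]
eef_rot: [-0.022, 1.0, -0.0, -0.0]
ft_force: [2.1, -0.5, -1.7]
width: 0.0134
grip_force: 60.0
```

```bash
python3 look.py c
```

```text
tcp [0.48474161 0.11704416 0.16425561] [ 2.06267633 -0.45592085 -1.70466877] 59.986682552844286
side a 0.08 58 b 0.0041 z [0.122 0.204 0.21 ]
side a 0.11 52 b 0.0022 z [0.203 0.206 0.209]
side a 0.14 49 b 0.0014 z [0.199 0.206 0.209]
side a 0.17 99 b 0.0021 z [0.117 0.194 0.21 ]
side a 0.2 121 b 0.0024 z [0.117 0.139 0.195]
side tip black 30 low mean [0.6966 0.1306 0.1265] a 0.2122 b 0.0043 all [0.6929 0.1289 0.1352] zmin 0.1212
side toggle 57 [[0.6824, 0.1167, 0.1106], [0.6862, 0.132, 0.1262], [0.6923, 0.1391, 0.1286]]
top a 0.08 83 b -0.0007 z [0.133 0.167 0.211]
top a 0.11 33 b -0.001 z [0.201 0.205 0.21 ]
top a 0.14 36 b -0.0014 z [0.201 0.206 0.211]
top a 0.17 32 b -0.0006 z [0.201 0.203 0.209]
top a 0.2 58 b -0.0028 z [0.119 0.13  0.201]
top tip black 10 low mean [0.6973 0.1211 0.1262] a 0.2125 b -0.0052 all [0.6952 0.122  0.1376] zmin 0.1233
top toggle 26 [[0.6864, 0.1142, 0.1233], [0.6892, 0.1241, 0.1268], [0.6923, 0.1343, 0.131]]
```

View pics/side_c.png

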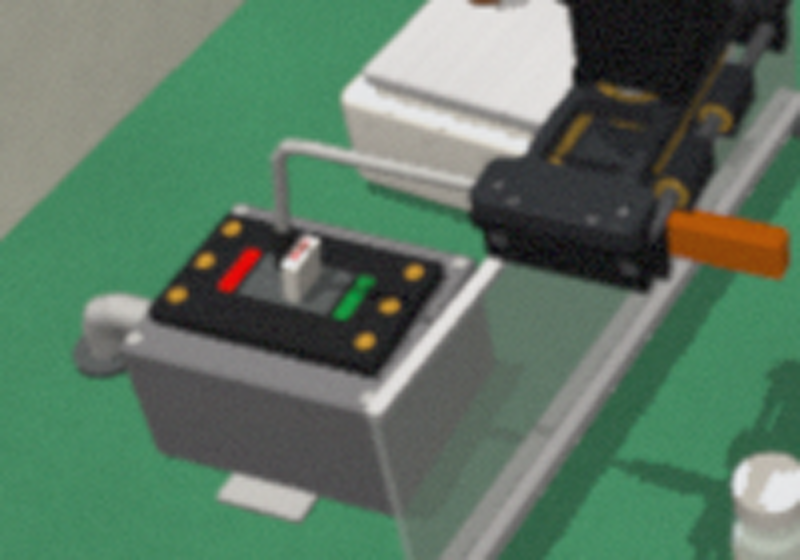

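The handle has followed by about 8 mm, roughly −0.17 rad; the tip sits behind it at (285,230). I'll carry on in finer steps.

Request:
{"fn": "carry_out", "kwargs": {"moves": [[0.06,0,0,0,0,0],[0.04,0,0,0,0,0]]}}

```text
time: 15.18
ee_pos: [0.4811, 0.1169, 0.1643]
eef_rot: [-0.022, 1.0, 0.0, 0.0]
ft_force: [4.2, 0.4, -2.4]
width: 0.0132
grip_force: 60.0
```

Request:
{"fn": "carry_out", "kwargs": {"moves": [[0.04,0,0,0,0,0],[0.0,0,0,0,0,0]]}}

```text
time: 15.42
ee_pos: [0.4794, 0.1168, 0.1643]
eef_rot: [-0.022, 1.0, -0.0, 0.0]
ft_force: [3.9, -0.1, -1.8]
width: 0.0136
grip_force: 60.0
```

Request:
{"fn": "carry_out", "kwargs": {"moves": [[0.04,0,0,0,0,0],[0.0,0,0,0,0,0]]}}

```text
time: 15.68
ee_pos: [0.4778, 0.1168, 0.1643]
eef_rot: [-0.022, 1.0, -0.0, 0.0]
ft_force: [4.2, 0.6, -2.1]
width: 0.0137
grip_force: 60.0
```

Request:
{"fn": "carry_out", "kwargs": {"moves": [[0.03,0,0,0,0,0],[0.0,0,0,0,0,0]]}}

```text
time: 15.92
ee_pos: [0.4766, 0.1167, 0.1643]
eef_rot: [-0.022, 1.0, -0.0, 0.0]
ft_force: [4.5, 0.5, -2.3]
width: 0.0131
grip_force: 60.0
```

Request:
{"fn": "carry_out", "kwargs": {"moves": [[0.03,0,0,0,0,0],[0.0,0,0,0,0,0]]}}

```text
time: 16.18
ee_pos: [0.4754, 0.1166, 0.1643]
eef_rot: [-0.022, 1.0, -0.0, 0.0]
ft_force: [3.6, -0.4, -2.1]
width: 0.0131
grip_force: 60.0
```

Request:
{"fn": "carry_out", "kwargs": {"moves": [[0.03,0,0,0,0,0],[0.0,0,0,0,0,0]]}}

```text
time: 16.42
ee_pos: [0.4744, 0.1166, 0.1644]
eef_rot: [-0.022, 1.0, -0.0, 0.0]
ft_force: [4.2, -0.7, -0.6]
width: 0.0134
grip_force: 60.0
```

Request:
{"fn": "carry_out", "kwargs": {"moves": [[0.02,0,0,0,0,0],[0.0,0,0,0,0,0]]}}

```text
time: 16.68
ee_pos: [0.4742, 0.1166, 0.1646]
eef_rot: [-0.022, 1.0, 0.0, 0.001]
ft_force: [7.9, -0.6, -2.9]
width: 0.0134
grip_force: 60.0
```

Request:
{"fn": "carry_out", "kwargs": {"moves": [[0.02,0,0,0,0,0],[0.0,0,0,0,0,0]]}}

```text
time: 16.92
ee_pos: [0.4736, 0.1166, 0.1647]
eef_rot: [-0.022, 1.0, 0.0, 0.001]
ft_force: [9.4, 0.7, -2.6]
width: 0.0134
grip_force: 60.0
```

The stop is at TCP x ≈ 0.474. I'll raise the push to about 13 N and hold.

Request:
{"fn": "carry_out", "kwargs": {"moves": [[0.02,0,0,0,0,0],[0.0,0,0,0,0,0]]}}

```text
time: 17.18
ee_pos: [0.4727, 0.1166, 0.1647]
eef_rot: [-0.022, 1.0, 0.0, 0.001]
ft_force: [7.0, 0.4, -1.2]
width: 0.0134
grip_force: 60.0
```

Request:
{"fn": "carry_out", "kwargs": {"moves": [[0.02,0,0,0,0,0],[0.0,0,0,0,0,0]]}}

```text
time: 17.42
ee_pos: [0.4726, 0.1165, 0.1649]
eef_rot: [-0.022, 1.0, 0.0, 0.002]
ft_force: [10.8, 0.6, -3.7]
width: 0.0134
grip_force: 60.0
```

Request:
{"fn": "carry_out", "kwargs": {"moves": [[0.03,0,0,0,0,0],[0.0,0,0,0,0,0]]}}

```text
time: 17.68
ee_pos: [0.4714, 0.1165, 0.165]
eef_rot: [-0.022, 1.0, 0.0, 0.002]
ft_force: [9.9, 0.5, -2.3]
width: 0.0134
grip_force: 60.0
```

Request:
{"fn": "carry_out", "kwargs": {"moves": [[0,0,0,0,0,0],[0.0,0,0,0,0,0],[0,0,0,0,0,0]]}}

```text
time: 18.05
ee_pos: [0.4714, 0.1165, 0.165]
eef_rot: [-0.022, 1.0, 0.0, 0.002]
ft_force: [10.1, 0.6, -2.1]
width: 0.0136
grip_force: 60.0
```

```bash
python3 look.py d
```

```text
tcp [0.47143812 0.11650743 0.16499018] [10.14034972  0.57558643 -2.14985491] 59.986199140548706
side a 0.08 247 b 0.003 z [0.118 0.148 0.212]
side a 0.11 53 b 0.0017 z [0.205 0.209 0.212]
side a 0.14 54 b 0.0014 z [0.205 0.211 0.214]
side a 0.17 61 b 0.0016 z [0.122 0.209 0.213]
side a 0.2 154 b 0.0022 z [0.118 0.135 0.194]
side tip black 43 low mean [0.6837 0.1288 0.1275] a 0.2124 b 0.003 all [0.6819 0.1283 0.1369] zmin 0.1234
side toggle 58 [[0.673, 0.1167, 0.1086], [0.6769, 0.1319, 0.123], [0.6835, 0.1386, 0.1255]]
top a 0.08 99 b -0.0017 z [0.118 0.165 0.215]
top a 0.11 35 b -0.0015 z [0.205 0.209 0.214]
top a 0.14 34 b -0.0008 z [0.205 0.21  0.214]
top a 0.17 36 b -0.0006 z [0.199 0.21  0.214]
top a 0.2 55 b -0.0023 z [0.118 0.125 0.204]
top tip black 8 low mean [0.6884 0.1206 0.1296] a 0.2168 b -0.0053 all [0.6848 0.1212 0.1416] zmin 0.1231
top toggle 31 [[0.6751, 0.1142, 0.1164], [0.6794, 0.1242, 0.1235], [0.6842, 0.135, 0.1255]]
```

The handle top has moved 18 mm, so it is at the OFF stop, with about 10 N on it. I'll add a little and keep holding.

Request:
{"fn": "carry_out", "kwargs": {"moves": [[0.02,0,0,0,0,0],[0.0,0,0,0,0,0],[0,0,0,0,0,0],[0,0,0,0,0,0],[0,0,0,0,0,0],[0,0,0,0,0,0]]}}

```text
time: 18.9
ee_pos: [0.4713, 0.1165, 0.1652]
eef_rot: [-0.022, 1.0, 0.0, 0.003]
ft_force: [13.9, 0.1, -3.2]
width: 0.0137
grip_force: 60.0
```

OFF is latched, with about 13 N held. Next: back off, lift over the handle, and come down on the near side.

Request:
{"fn": "carry_out", "kwargs": {"moves": [[-0.1,0,0,0,0,0],[-0.1,0,-0.1,0,0,0],[0,0,-0.45,0,0,0],[0,0,-0.45,0,0,0],[0.3,0,0,0,0,0],[0.4,0,0,0,0,0],[0.35,0,0,0,0,0],[0,0,0,0,0,0]]}}

```text
time: 19.9
ee_pos: [0.4348, 0.1149, 0.2053]
eef_rot: [-0.022, 1.0, -0.001, 0.001]
ft_force: [0.9, -0.1, -1.3]
width: 0.0133
grip_force: 60.0
```

```bash
python3 look.py e
```

```text
tcp [0.43478623 0.11485357 0.20529062] [ 0.87360852 -0.13144659 -1.31754969] 59.98576311394572
side a 0.08 50 b 0.0019 z [0.243 0.247 0.25 ]
side a 0.11 144 b 0.0016 z [0.158 0.166 0.25 ]
side a 0.14 56 b 0.0018 z [0.242 0.247 0.249]
side a 0.17 72 b 0.0015 z [0.213 0.244 0.249]
side a 0.2 104 b 0.0026 z [0.158 0.184 0.235]
side tip black 37 low mean [0.6453 0.1281 0.1604] a 0.2109 b 0.0041 all [0.6434 0.1283 0.1716] zmin 0.1584
side toggle 52 [[0.6721, 0.1161, 0.1089], [0.677, 0.1319, 0.1233], [0.6819, 0.1384, 0.1263]]
top a 0.08 37 b -0.0009 z [0.242 0.247 0.253]
top a 0.11 82 b -0.0015 z [0.159 0.166 0.251]
top a 0.14 38 b -0.0016 z [0.24  0.247 0.251]
top a 0.17 33 b -0.0009 z [0.241 0.246 0.25 ]
top a 0.2 27 b -0.0038 z [0.159 0.192 0.241]
top tip black 13 low mean [0.6504 0.1191 0.1648] a 0.2156 b -0.0051 all [0.6464 0.1201 0.1783] zmin 0.1593
top toggle 34 [[0.6761, 0.1142, 0.1158], [0.6796, 0.1245, 0.1225], [0.6866, 0.1348, 0.1271]]
```

The handle stays at OFF, the tip is about 15 mm clear of it on the near side, and the rod is level. I'll descend and push towards ON.

Request:
{"fn": "carry_out", "kwargs": {"moves": [[0,0,0.4,0,0,0],[0,0,0.4,0,0,0],[0,0,0.22,0,0,0],[0,0,0,0,0,0],[-0.15,0,0,0,0,0],[-0.15,0,0,0,0,0],[-0.08,0,0,0,0,0],[0,0,0,0,0,0]]}}

```text
time: 21.0
ee_pos: [0.4505, 0.1157, 0.1635]
eef_rot: [-0.022, 1.0, 0.0, -0.0]
ft_force: [-0.4, -0.1, -1.5]
width: 0.0135
grip_force: 60.0
```

Request:
{"fn": "carry_out", "kwargs": {"moves": [[-0.08,0,0,0,0,0],[-0.08,0,0,0,0,0],[-0.08,0,0,0,0,0],[0,0,0,0,0,0]]}}

```text
time: 21.5
ee_pos: [0.4598, 0.116, 0.1633]
eef_rot: [-0.022, 1.0, 0.0, -0.0]
ft_force: [-3.4, -0.4, -0.1]
width: 0.0133
grip_force: 60.0
```

Request:
{"fn": "carry_out", "kwargs": {"moves": [[-0.08,0,0,0,0,0],[-0.08,0,0,0,0,0],[-0.06,0,0,0,0,0],[0,0,0,0,0,0]]}}

```text
time: 22.0
ee_pos: [0.469, 0.1164, 0.1635]
eef_rot: [-0.022, 1.0, 0.0, 0.0]
ft_force: [-2.9, -0.4, 1.8]
width: 0.0132
grip_force: 60.0
```

```bash
python3 look.py f
```

```text
tcp [0.46896358 0.11643123 0.16351323] [-2.8594901  -0.39731924  1.80022733] 59.98542308807373
side a 0.08 248 b 0.0034 z [0.117 0.149 0.209]
side a 0.11 50 b 0.0014 z [0.2   0.206 0.208]
side a 0.14 54 b 0.0013 z [0.201 0.206 0.21 ]
side a 0.17 59 b 0.0015 z [0.174 0.203 0.208]
side a 0.2 161 b 0.0027 z [0.117 0.13  0.194]
side tip black 45 low mean [0.6785 0.1282 0.1191] a 0.2099 b 0.0025 all [0.677  0.128  0.1296] zmin 0.1166
side toggle 51 [[0.6882, 0.1188, 0.1086], [0.6919, 0.1355, 0.1259], [0.6961, 0.1386, 0.1293]]
top a 0.08 100 b -0.0017 z [0.117 0.164 0.208]
top a 0.11 36 b -0.0016 z [0.2   0.206 0.212]
top a 0.14 33 b -0.0009 z [0.201 0.207 0.212]
top a 0.17 33 b -0.0022 z [0.198 0.205 0.212]
top a 0.2 56 b -0.0032 z [0.119 0.129 0.199]
top tip black 15 low mean [0.6826 0.1205 0.1207] a 0.2135 b -0.0053 all [0.6796 0.1218 0.1375] zmin 0.119
top toggle 26 [[0.6918, 0.1145, 0.1224], [0.6944, 0.124, 0.1266], [0.6975, 0.1344, 0.1291]]
```

The handle is moving, and its top is now at x = 0.694. About 17 mm remains to the ON stop.

Request:
{"fn": "carry_out", "kwargs": {"moves": [[-0.08,0,0,0,0,0],[-0.08,0,0,0,0,0],[-0.08,0,0,0,0,0],[0,0,0,0,0,0]]}}

```text
time: 22.6
ee_pos: [0.4786, 0.1168, 0.1635]
eef_rot: [-0.022, 1.0, 0.0, 0.0]
ft_force: [-3.1, -0.2, 0.8]
width: 0.0131
grip_force: 60.0
```

Request:
{"fn": "carry_out", "kwargs": {"moves": [[-0.03,0,0,0,0,0],[0,0,0,0,0,0]]}}

```text
time: 22.85
ee_pos: [0.4795, 0.1168, 0.1634]
eef_rot: [-0.022, 1.0, -0.0, 0.0]
ft_force: [-3.6, -0.4, 1.3]
width: 0.0138
grip_force: 60.0
```

Request:
{"fn": "carry_out", "kwargs": {"moves": [[-0.03,0,0,0,0,0],[0,0,0,0,0,0]]}}

```text
time: 23.1
ee_pos: [0.4806, 0.1169, 0.1634]
eef_rot: [-0.022, 1.0, -0.0, 0.0]
ft_force: [-3.6, -0.3, 0.3]
width: 0.0133
grip_force: 60.0
```

Request:
{"fn": "carry_out", "kwargs": {"moves": [[-0.03,0,0,0,0,0],[0,0,0,0,0,0]]}}

```text
time: 23.35
ee_pos: [0.4819, 0.117, 0.1634]
eef_rot: [-0.022, 1.0, 0.0, 0.0]
ft_force: [-3.4, -0.3, 1.4]
width: 0.0137
grip_force: 60.0
```

Request:
{"fn": "carry_out", "kwargs": {"moves": [[-0.03,0,0,0,0,0],[0,0,0,0,0,0]]}}

```text
time: 23.6
ee_pos: [0.4831, 0.117, 0.1634]
eef_rot: [-0.022, 1.0, -0.0, 0.0]
ft_force: [-3.3, 0.3, 0.9]
width: 0.0136
grip_force: 60.0
```

Request:
{"fn": "carry_out", "kwargs": {"moves": [[-0.03,0,0,0,0,0],[0,0,0,0,0,0]]}}

```text
time: 23.85
ee_pos: [0.4843, 0.117, 0.1634]
eef_rot: [-0.022, 1.0, 0.0, 0.0]
ft_force: [-4.4, 0.2, 0.9]
width: 0.0131
grip_force: 60.0
```

Request:
{"fn": "carry_out", "kwargs": {"moves": [[-0.02,0,0,0,0,0],[0,0,0,0,0,0]]}}

```text
time: 24.1
ee_pos: [0.485, 0.1171, 0.1634]
eef_rot: [-0.022, 1.0, -0.0, 0.0]
ft_force: [-3.7, 0.2, 0.2]
width: 0.0132
grip_force: 60.0
```

Request:
{"fn": "carry_out", "kwargs": {"moves": [[-0.02,0,0,0,0,0],[0,0,0,0,0,0]]}}

```text
time: 24.35
ee_pos: [0.4855, 0.1171, 0.1633]
eef_rot: [-0.022, 1.0, -0.0, -0.0]
ft_force: [-5.7, 0.4, 0.5]
width: 0.0136
grip_force: 60.0
```

Request:
{"fn": "carry_out", "kwargs": {"moves": [[-0.02,0,0,0,0,0],[0,0,0,0,0,0]]}}

```text
time: 24.6
ee_pos: [0.4857, 0.1172, 0.1632]
eef_rot: [-0.022, 1.0, -0.0, -0.001]
ft_force: [-8.2, -1.2, 3.4]
width: 0.0134
grip_force: 60.0
```

Request:
{"fn": "carry_out", "kwargs": {"moves": [[-0.02,0,0,0,0,0],[0,0,0,0,0,0]]}}

```text
time: 24.85
ee_pos: [0.4859, 0.1173, 0.163]
eef_rot: [-0.022, 1.0, -0.0, -0.002]
ft_force: [-10.0, -1.2, 3.0]
width: 0.0134
grip_force: 60.0
```

That's the ON stop. One more small step and hold.

Request:
{"fn": "carry_out", "kwargs": {"moves": [[-0.02,0,0,0,0,0],[0,0,0,0,0,0],[0,0,0,0,0,0]]}}

```text
time: 25.22
ee_pos: [0.4861, 0.1173, 0.1629]
eef_rot: [-0.022, 1.0, -0.0, -0.002]
ft_force: [-13.7, -0.9, 4.9]
width: 0.0134
grip_force: 60.0
```

Request:
{"fn": "carry_out", "kwargs": {"moves": [[0,0,0,0,0,0],[0,0,0,0,0,0],[0,0,0,0,0,0],[0,0,0,0,0,0]]}}

```text
time: 25.72
ee_pos: [0.4861, 0.1173, 0.1629]
eef_rot: [-0.022, 1.0, -0.0, -0.002]
ft_force: [-13.5, -0.9, 4.1]
width: 0.0135
grip_force: 60.0
```

```bash
python3 look.py g | grep -E "toggle|tcp|black"
```

```text
tcp [0.48614743 0.11732407 0.16293762] [-13.46418971  -0.91088943   4.06461947] 59.985679518431425
side tip black 42 low mean [0.6965 0.1288 0.1187] a 0.2108 b 0.0021 all [0.694  0.1285 0.1293] zmin 0.1162
side toggle 79 [[0.7011, 0.1215, 0.1072], [0.7079, 0.1332, 0.1203], [0.7139, 0.1392, 0.1257]]
top tip black 9 low mean [0.7001 0.1212 0.1258] a 0.214 b -0.0057 all [0.6966 0.1219 0.1384] zmin 0.1234
top toggle 30 [[0.7097, 0.1162, 0.1186], [0.7136, 0.127, 0.1233], [0.7174, 0.1374, 0.1272]]
```

ON is held at about 13 N for more than 0.8 s, and the handle top at z ≈ 0.123 mirrors the OFF reading. I'll back off, lift and carry the rod back.

Request:
{"fn": "carry_out", "kwargs": {"moves": [[0.1,0,0,0,0,0],[0.1,0,0,0,0,0],[0,0,-0.4,0,0,0],[0,0,-0.6,0,0,0],[0,0,-0.7,0,0,0],[0,0,-0.7,0,0,0],[0,0,-0.4,0,0,0],[0,0,0,0,0,0]]}}

```text
time: 26.82
ee_pos: [0.4808, 0.117, 0.2765]
eef_rot: [-0.022, 1.0, -0.0, 0.001]
ft_force: [-0.4, -0.0, -0.8]
width: 0.0134
grip_force: 60.0
```

Request:
{"fn": "carry_out", "kwargs": {"moves": [[0.18,-0.6,0,0,0,0],[0.18,-0.9,0,0,0,0],[0.18,-0.9,0,0,0,0],[0.18,-0.9,0,0,0,0],[0.18,-0.9,0,0,0,0],[0.18,-0.9,0,0,0,0],[0.18,-0.9,0,0,0,0],[0.18,-0.9,0,0,0,0],[0.18,-0.9,0,0,0,0],[0.18,-0.85,0,0,0,0],[0,0,0,0,0,0.65],[0,0,0,0,0,1],[0,0,0,0,0,1],[0,0,0,0,0,1],[0,0,0,0,0,1],[0,0,0,0,0,1],[0,0,0,0,0,1],[0,0,0,0,0,0],[0,0,0,0,0,0]]}}

```text
time: 29.2
ee_pos: [0.4232, -0.2319, 0.2749]
eef_rot: [0.427, 0.904, 0.0, -0.0]
ft_force: [0.4, -0.4, -1.7]
width: 0.0137
grip_force: 60.0
```

```bash
python3 look.py h
python3 - <<'E'
from h import *
s=read_state();M=R.from_quat(s['eef_rot']).as_matrix();T=R.from_quat([.428,.904,0,0]).as_matrix()
d=np.array([.4218,-.2317,.0852])-s['ee_pos'];print('to seat (tool units)',M.T@d/.04,'turn units',np.degrees(R.from_matrix(M.T@T).as_rotvec())/8)
E
```

```text
tcp [ 0.42323806 -0.23187035  0.27487862] [ 0.39824268 -0.41823331 -1.69422741] 59.98624434694648
side a 0.08 8 b -0.0008 z [0.313 0.317 0.318]
side a 0.11 10 b 0.0003 z [0.314 0.316 0.318]
side a 0.2 11 b 0.0 z [0.228 0.233 0.24 ]
side tip black 7 low mean [ 0.5562 -0.3944  0.2287] a 0.21 b -0.0008 all [ 0.5556 -0.3928  0.2317] zmin 0.2283
side toggle 118 [[0.7003, 0.1185, 0.1079], [0.7062, 0.1299, 0.1172], [0.713, 0.1394, 0.1257]]
top a 0.11 18 b -0.0001 z [0.311 0.317 0.32 ]
top a 0.14 43 b 0.0001 z [0.312 0.316 0.32 ]
top a 0.17 38 b -0.0001 z [0.31  0.316 0.321]
top a 0.2 19 b 0.0021 z [0.229 0.253 0.308]
top tip black 5 low mean [ 0.5567 -0.3916  0.2492] a 0.2082 b 0.0014 all [ 0.5571 -0.3912  0.2547] zmin 0.2466
top toggle 31 [[0.7099, 0.1162, 0.1195], [0.7137, 0.1269, 0.1235], [0.717, 0.1371, 0.1285]]
to seat (tool units) [ 0.02769883 -0.02669277  4.74956852] turn units [-0.00065149 -0.00186845  0.01313576]
```

The handle stays ON. The rod is level and within about 1 mm of its seat line, so I'll lower it.

Request:
{"fn": "carry_out", "kwargs": {"moves": [[0.03,-0.03,0.5,0,0,0],[0,0,0.8,0,0,0],[0,0,0.8,0,0,0],[0,0,0.8,0,0,0],[0,0,0.6,0,0,0],[0,0,0.4,0,0,0],[0,0,0.3,0,0,0],[0,0,0,0,0,0]]}}

```text
time: 30.3
ee_pos: [0.4216, -0.2317, 0.1071]
eef_rot: [0.428, 0.904, 0.0, -0.0]
ft_force: [0.1, 0.1, -0.2]
width: 0.0136
grip_force: 60.0
```

Request:
{"fn": "carry_out", "kwargs": {"moves": [[0,0,0.2,0,0,0],[0,0,0.15,0,0,0],[0,0,0.1,0,0,0],[0,0,0.05,0,0,0],[0,0,0,0,0,0]]}}

```text
time: 30.92
ee_pos: [0.4218, -0.2318, 0.0874]
eef_rot: [0.428, 0.904, 0.0, -0.0]
ft_force: [-0.7, -0.2, -0.8]
width: 0.0133
grip_force: 60.0
```

Request:
{"fn": "carry_out", "kwargs": {"moves": [[0,0,0.05,0,0,0],[0,0,0,0,0,0],[0,0,0,0,0,0]]}}

```text
time: 31.3
ee_pos: [0.4218, -0.2319, 0.0856]
eef_rot: [0.428, 0.904, -0.0, 0.0]
ft_force: [1.1, -0.3, -0.8]
width: 0.0133
grip_force: 60.0
```

Request:
{"fn": "carry_out", "kwargs": {"moves": [[0,0,0,0,0,0],[0,0,0,0,0,0],[0,0,0,0,0,0],[0,0,0,0,0,0],[0,0,0,0,0,0],[0,0,-0.4,0,0,0],[0,0,-0.8,0,0,0],[0,0,-0.8,0,0,0],[0,0,-0.8,0,0,0],[0,0,-0.8,0,0,0],[0,0,0,0,0,0],[0.5,0.5,-0.5,0,0,0],[0.9,-0.9,0,0,0,0],[0.9,-0.9,0,0,0,0],[0.9,-0.9,0,0,0,0],[0,0,0,0,0,0]], "fingers": 50}}

```text
time: 33.3
ee_pos: [0.2702, -0.1885, 0.2497]
eef_rot: [0.429, 0.903, -0.001, 0.001]
ft_force: [0.5, -0.4, 0.5]
width: 0.0499
grip_force: 0.0
```

Run:
```python
from h import *
k=np.array([.4215,-.2338]);d=np.array([.6296,-.777])
for n in('side','top'):
    c=cam(n);W=cloud(c);hsv=cv2.cvtColor(c['pixels'],cv2.COLOR_RGB2HSV);a=(W[...,:2]-k)@d;b=(W[...,:2]-k)@np.array([-d[1],d[0]]);z=W[...,2]
    m=(hsv[...,0]>4)&(hsv[...,0]<18)&(hsv[...,1]>170)&(hsv[...,2]>100)&(abs(a)<.1)&(abs(b)<.04)&(z>.09)&(z<.2)
    print(n,m.sum(),W[m].mean(0).round(4),'a',a[m].min(),a[m].max(),'z',np.percentile(z[m],[5,50,95]).round(4))
    for lo in(.08,.1,.14,.16,.18):
        q=(a>lo)&(a<lo+.02)&(abs(b)<.02)&(z>.02);print(lo,np.median(b[q]).round(4),np.median(z[q]).round(4))
    q=(hsv[...,2]>140)&(z>.106)&(z<.14)&(abs(W[...,0]-.705)<.045)&(abs(W[...,1]-.13)<.04);print('toggle',np.median(W[q],axis=0))
    if n=='side':cv2.imwrite('pics/end.png',c['pixels'][:,:,::-1])
```

```text
side 296 [ 0.4163 -0.2235  0.132 ] a -0.07032951343132007 0.06479401476809087 z [0.1198 0.1348 0.1383]
0.08 0.0001 0.1275
0.1 0.0012 0.0766
0.14 0.0001 0.1272
0.16 0.0003 0.1273
0.18 0.0008 0.111
toggle [0.70623029 0.12958705 0.11781785]
top 186 [ 0.4201 -0.231   0.1365] a -0.06442057727985923 0.0634243462521451 z [0.1329 0.1364 0.1403]
0.08 0.0021 0.1269
0.1 0.0027 0.1267
0.14 0.0024 0.1275
0.16 0.0026 0.127
0.18 0.0026 0.1256
toggle [0.71078195 0.12685293 0.12217735]
```

View pics/end.png

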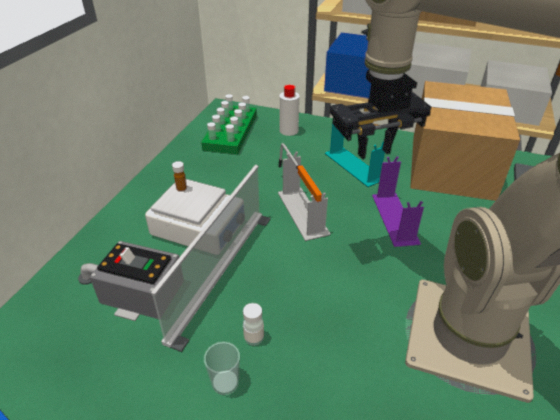

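The final side view shows the rod level in both notches at (305,180). The breaker handle leans to ON at (127,256), the glassware is where it was, and the hand is clear. I'm handing in.

```bash
python3 -c "
from bench import r
print(r.close_job())"
```

```text
the job is handed in; nothing more can be done
None
```

The breaker handle was pressed to its OFF stop and then its ON stop, each held with about 10–14 N by the wrist sensor (limit 20 N). The rod is back in both notches of its rest, and the job was handed in at about 33 s; no verdict was returned.

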